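# Open the blue-lidded canister on the revolving rack

## Robot

A 6-joint arm with a two-finger parallel gripper is mounted at the origin on a cart in front of the work surface, level with it; the furniture and walls round the work are solid. World frame = base frame: x ahead of the robot, y to its left, z up, the work surface at z = 0. Lengths are in mm, angles in rad, forces in N, time in s.
With the tool pointing down it reaches from about 325 to 875 mm from the base axis. Payload 4.4 kg.
Tool frame: the origin (TCP) lies at the very end of the fingers, on their centre line; the grasp point (between the pads) lies 19 mm behind it; z points along the fingers, y is the direction in which the jaws open and shut (so a half turn about z gives the same grasp; the last joint's range is limited). The gripper opens to 85 mm and grips with 20 to 120 N. Pads are 22 mm wide; open, the fingers measure 114 mm over their backs; the gripper's body (76 mm by 85 mm) begins 54 mm behind the grasp point. The pads swing forward as they close: fully open they stand 13 mm farther back than shut.
Start: joints at [-1.264, 0.207, 1.542, -0, 1.393, -0.15], TCP at [253.609, -516.052, 231.282] pointing down, gripper open.
Joint ranges: [-2.73, 2.73], [-0.86, 2.22], [0.23, 2.46], [-1.11, 4.25], [0.08, 2.63], [-2.82, 2.82]. Speed limits (rad/s): [2.79, 2.79, 3.14, 3.14, 3.14, 3.14].

## Interface

Orientations are given as a unit quaternion [x, y, z, w].
In Python, from cell import manip gives the robot as it stands. Calls block until the motion is done:
- manip.move_pose(position, orientation): joint-space move of the TCP to a pose.
- manip.line_to(position, attitude=None, feed=150): straight line of the TCP; attitude=None keeps the orientation; feed is the mean speed in mm/s.
- manip.set_joints(angles): joint-space move.
- manip.command_gripper(opening): finger opening in mm; the grip force is fixed at half the most; returns when the fingers have stopped.
- manip.sleep(seconds).
- manip.inverse_kinematics(position, orientation): joint angles nearest the present ones, or None.
- manip.camera(name): name is "scene" or "top" or "wrist"; returns a dict with "color" (384x512x3 uint8, red, green, blue), "K" (3x3 intrinsics, pixels), "R" (3x3) and "t" (3): a world point X has camera coordinates R X + t; the wrist camera has in their place "hand_eye" (4x4, takes a point from camera to tool coordinates, whose origin is the TCP and whose axes are the flange's). Camera axes: x right, y down, z forward; pixel columns grow to the right and rows downward; lengths in mm; the calibration is good to about 2 mm. A picture is of the moment at which its call begins: read the wrist's pose just before it. There is no depth.
A pose or a line that the arm cannot do raises manip.IKError and nothing moves.
- manip.job_done(): hands the job in, once; it reports no verdict.
Readings, each from a call of its own:
- manip.get_t(): time.
- manip.get_q(): joint angles.
- manip.get_joint_vel(): joint speeds.
- manip.get_tau(): joint torques, N m.
- manip.get_ee_pos(): TCP position.
- manip.get_tcp_rot(): TCP orientation.
- manip.get_contact_force(): force on the tool from outside, world axes, zero at the start.
- manip.get_moment(): the same for the moment, N m.
- manip.get_gripper_width(): finger opening in mm.
Only numpy, scipy, OpenCV 4.12 (cv2) and the standard library are available. Lean on these libraries where they do the work, as an engineer would, in place of code of your own. Each camera call takes 0.05 s, during which the arm holds its last target.

## Task

Turn the canister carousel until the blue-lidded canister stands over the red arrow on the foot. Then pinch the two orange buttons of the blue lid together to free its catches, draw the lid off along the leaning canister, and set it down gently, upright (buttons on top), wholly on the round cork trivet. Leave the carousel as turned, and do not disturb the mug, the tin or the carton.

Things in the scene. Friction and masses are not known exactly. Their poses are not given: they have to be found in the camera images.
- carousel_foot: fixed round wooden foot of the carousel, 210 mm across, 12 mm high; origin at the centre of its underside, on the hob (z = 0), on the vertical turning axis. Its own -x axis points to the red arrow, on a tab of the foot roughly toward the robot. All that the foot carries stays within 155 mm of the axis and below 205 mm.
- carousel: the turning part: origin on the vertical turning axis at hob height (z = 0); its own -x axis points at the blue-lidded canister, which stands over the arrow when the foot's and this body's axes agree. Turns either way, light friction (0.12 N m), stays where left. Three white canisters (82 mm wide, 90 mm long), 120 degrees apart, lean outward 38 degrees; the white and green lids do not come off.
- knob (a point): centre of the wooden turning bar, on the turning axis, 184 mm above the hob. Bar 64 mm long, 22 mm thick, 36 mm high (z 166 to 202 mm), on a 24 mm post; its long direction points at the blue-lidded canister (the carousel's x axis). Canister lids round it reach up to 170 mm high, no nearer than 65 mm to the axis.
- mouth (a point): centre of the rim of the blue-lidded canister, 100 mm from the turning axis, 120.5 mm above the hob. The neck is 64 mm wide, its lip 6 mm deep.
- lid: the blue lid, 70 to 150 g, loose but held by two catches: a disc 84 mm wide, 6 mm thick. Origin at the centre of the disc's underside, which sits on the canister's rim; its z axis points out of the canister, and along it the lid must be drawn. Plug and catches reach 16 mm below the origin, so upright on the trivet the origin is 16 mm above the trivet's top (flat foot, 52 mm wide).
- pinch (a point): point midway between the two orange buttons, 18 mm out from the lid's origin along its z axis. The buttons are on the two y faces (lid's y) of a central block 31 mm (x) by 34 mm (y); each is 18 mm wide, from 11 to 25 mm out; 48 mm over both when free, 36 mm when fully in. Pinch along the lid's y axis. The same pinch carries the lid; a button less than about 4 mm in keeps its catch shut.
- ridges (a point): centre of the lid's top, 42 mm out from the lid's origin along z. Block and two parallel ridges (along the lid's y, 70 mm long, 4.5 mm thick) reach this high. Between the ridges, on either side of the block, is a channel 31 mm wide (lid's x) and 36 mm deep: the fingers go down it along the lid's z axis. On the leaning lid a tool pointing straight down jams between the ridges above the buttons.
- button_left (a joint): travel of the orange button on the lid's -y side, 0 = out, 0.006 m = fully in; sprung, 2 N to start and 5 N fully in; springs out when released.
- button_right (a joint): the same for the orange button on the lid's +y side.
- trivet: round cork trivet, 160 mm across, 12 mm thick, fixed on the hob; origin at the centre of its underside.
- mug: white mug, 101 mm high, bystander; origin at the centre of its underside.
- fish_tin: red round tin, 86 mm wide, 40 mm high, bystander; origin at the centre of its underside.
- tea_carton: small cream carton, 64 x 23 x 86 mm high, bystander; origin at the centre of its underside.

How it is judged (in metres and radians):
On the way, in this order (a step that is already met when the one before it is completed fails the run):
1. the blue-lidded canister stands over the arrow (the middle of its mouth within 25 mm to either side), its lid still on (x of mouth in the frame of carousel_foot below -0.09 m and y of mouth in the frame of carousel_foot between -0.025 and 0.025 m and distance between lid and mouth below 0.01 m), for 0.2 s.
2. the lid is drawn off the canister (more than 50 mm from its seat) (distance between lid and mouth above 0.05 m), for 0.2 s.
At the end, for the whole second after the job is handed in: The blue lid stands upright (within 0.12 rad) and at rest on the trivet, its centre within 40 mm of the trivet's centre, released; the carousel still has the open canister over the arrow (the middle of its mouth within 25 mm to either side) (horizontal distance between lid and trivet below 0.04 m and height (world z) of lid between 0.02 and 0.036 m and angle between lid's own z axis and vertical below 0.12 rad and linear speed of lid below 0.02 m/s and x of mouth in the frame of carousel_foot below -0.09 m and y of mouth in the frame of carousel_foot between -0.025 and 0.025 m); the robot touches nothing.
It fails at once if the mug, the tin or the carton is moved by more than 30 mm (distance of any of mug, fish_tin, tea_carton from where it was at the start of the episode above 0.03 m).
It fails at once if the lid is dropped or slammed on the trivet (faster than 0.6 m/s close above it) (linear speed of lid above 0.6 m/s and horizontal distance between lid and trivet below 0.08 m and height (world z) of lid below 0.06 m).
It also fails if it takes over 61 s, if anything falls off the work surface, if the arm or the gripper's body presses on something with over 40 N, if the wrist force passes 120 N, or if a joint passes its speed limit or range.

## Working session

There is one attempt and no reset: what is moved stays moved. The work goes in short steps, each a Python script; the robot and the scene stay as the last script left them, time stands still between calls to the robot, and variables do not carry over. Pictures are saved under pics/ and viewed, and the job is handed in when it is done.

```bash
ls; mkdir -p pics
python3 - <<'E'
from cell import manip
import cv2,numpy as np
print(manip.get_t(),manip.get_ee_pos(),manip.get_tcp_rot(),manip.get_gripper_width())
for n in["scene","top","wrist"]:
    c=manip.camera(n); cv2.imwrite(f"pics/a_{n}.png",c["color"][:,:,::-1])
    print(n,[ (k,np.round(v,3).tolist()) for k,v in c.items() if k!="color"])
E
```

```text
pics
0.0 [ 253.37423155 -515.31224656  230.10687613] [ 9.74028431e-01  2.26422765e-01 -8.87950694e-05 -1.15688783e-03] 85.65186161962392
scene [('K', [[487.74, 0.0, 255.844], [0.0, 487.74, 198.774], [0.0, 0.0, 1.0]]), ('R', [[-0.619, -0.786, -0.004], [-0.561, 0.445, -0.699], [0.55, -0.43, -0.716]]), ('t', [351.496, 369.888, 1082.986])]
top [('K', [[436.583, 0.0, 256.247], [0.0, 436.583, 182.784], [0.0, 0.0, 1.0]]), ('R', [[-0.021, -0.999, -0.043], [-0.986, 0.027, -0.163], [0.164, 0.039, -0.986]]), ('t', [64.757, 561.075, 976.009])]
wrist [('K', [[279.551, 0.0, 254.537], [0.0, 279.551, 190.744], [0.0, 0.0, 1.0]]), ('hand_eye', [[0.0, -0.948, -0.317, 81.14], [1.0, 0.0, -0.0, 1.478], [0.0, -0.317, 0.948, -142.121], [0.0, 0.0, 0.0, 1.0]])]
```

View pics/a_scene.png

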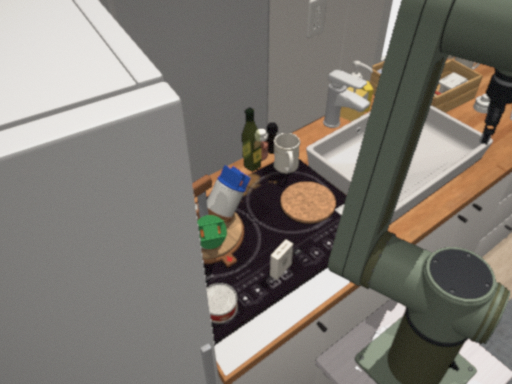

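View pics/a_top.png

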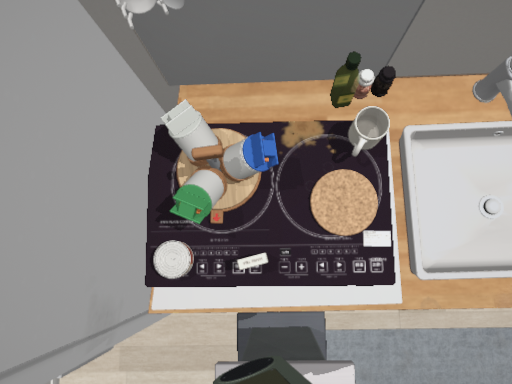

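View pics/a_wrist.png

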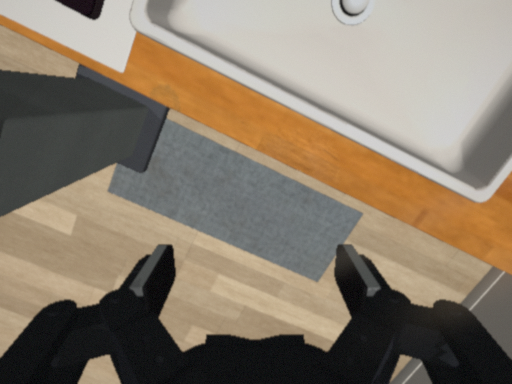

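```bash
cat > h.py <<'E'
import numpy as np, cv2
from scipy.spatial.transform import Rotation as Rot
def ray(c,uv):
    K=c["K"];R=np.array(c["R"]);t=np.array(c["t"])
    d=R.T@np.linalg.solve(K,[uv[0],uv[1],1.]); o=-R.T@t
    return o,d/np.linalg.norm(d)
def plane(c,uv,z):
    o,d=ray(c,uv); return o+d*(z-o[2])/d[2]
def tri(rays):
    A=np.zeros((3,3));b=np.zeros(3)
    for o,d in rays:
        P=np.eye(3)-np.outer(d,d);A+=P;b+=P@o
    x=np.linalg.solve(A,b)
    return x,[np.linalg.norm((np.eye(3)-np.outer(d,d))@(x-o)) for o,d in rays]
def proj(c,X):
    p=np.array(c["K"])@(np.array(c["R"])@np.array(X)+np.array(c["t"]));return p[:2]/p[2]
def wristcam(manip):
    p=np.array(manip.get_ee_pos());q=np.array(manip.get_tcp_rot());c=manip.camera("wrist")
    T=np.eye(4);T[:3,:3]=Rot.from_quat(q).as_matrix();T[:3,3]=p
    W=T@np.array(c["hand_eye"]); c["R"]=W[:3,:3].T; c["t"]=-W[:3,:3].T@W[:3,3]; return c
E
python3 - <<'E'
from cell import manip
import cv2,pickle
from h import *
S={n:manip.camera(n) for n in("top","scene")}
pickle.dump(S,open("cams.pkl","wb"))
im=S["top"]["color"][:,:,::-1]
cv2.imwrite("pics/b_top.png",cv2.resize(im[90:285,145:400],None,fx=3,fy=3,interpolation=cv2.INTER_CUBIC))
im=S["scene"]["color"][:,:,::-1]
cv2.imwrite("pics/b_scene.png",cv2.resize(im[110:330,185:350],None,fx=2.7,fy=2.7,interpolation=cv2.INTER_CUBIC))
E
```

```text
(no output)
```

View pics/b_top.png

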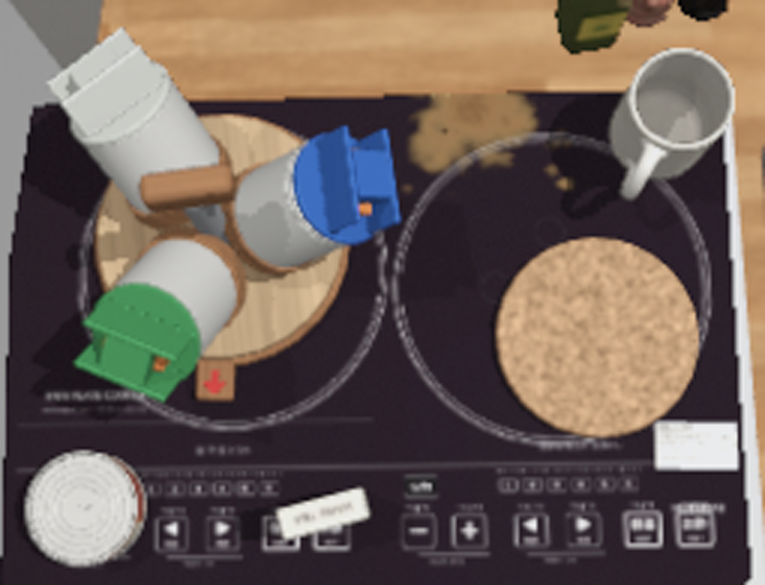

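View pics/b_scene.png

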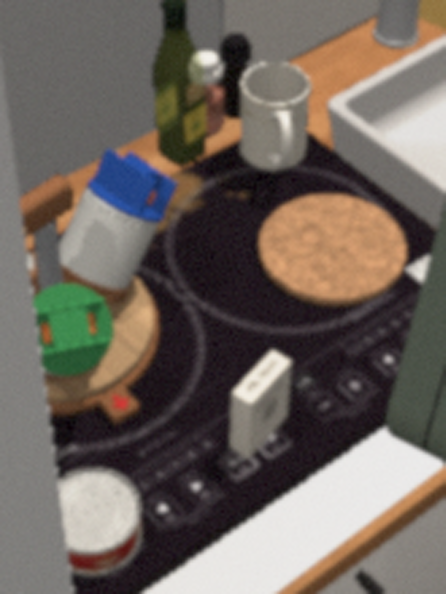

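Run:
```python
import pickle
from h import *
from scipy.optimize import least_squares
S=pickle.load(open("cams.pkl","rb"));T=S["top"];C=S["scene"]
f=lambda u,v:(145+u/3,90+v/3)
pts=[(348,250),(340,280),(325,307),(305,330),(280,347),(245,359),(210,116),(240,121),(265,130),(97,235),(96,255)]
P=np.array([plane(T,f(*p),12)[:2] for p in pts])
r=least_squares(lambda x:np.hypot(*(P-x).T)-105,[600,200],loss="soft_l1");print("foot",r.x,np.round(r.fun,1))
print("arrow",plane(T,f(215,380),12))
for n,p,z in[("bar l",(140,190),202),("bar r",(234,180),202),("tin",(84,508),40),("carton",(322,514),86),("mug rim",(682,98),101)]:
    print(n,plane(T,f(*p),z).round(1))
# trivet
def trivet(c,rough):
    hsv=cv2.cvtColor(c["color"],cv2.COLOR_RGB2HSV)
    m=cv2.inRange(hsv,(5,50,90),(22,255,255))
    n,l,s,cen=cv2.connectedComponentsWithStats(m)
    i=np.argmin(np.hypot(*(cen-rough).T)+1e3*(s[:,4]<300)); return l==i,cen[i],s[i]
for nm,rough in(("top",(344,202)),("scene",(308,201))):
    m,cen,s=trivet(S[nm],rough)
    ct=max(cv2.findContours(m.astype(np.uint8),0,1)[0],key=cv2.contourArea)[:,0]
    # top disc outline: fit circle on z=12
    Q=np.array([plane(S[nm],p,12)[:2] for p in ct])
    (a,b),rr=cv2.minEnclosingCircle(Q.astype(np.float32));print("trivet",nm,cen,s,a,b,rr,Q.mean(0), plane(S[nm],cen,12))
# triangulate bar ends/blue lid marks
g=lambda u,v:(185+u/2.7,110+v/2.7)
print("arrow tri",tri([ray(T,f(215,380)),ray(C,g(120,402))]))
```

```text
foot [604.8794735  145.25312005] [ 0.6 -0.2 -1.1 -1.2 -1.8 -2.9 -1.9 -5.7 -7.7 -4.  -2.8]
arrow [488.44225916 149.60048442  12.        ]
bar l [600.7 174.4 202. ]
bar r [605.6 110.8 202. ]
tin [389.5 248.   40. ]
carton [381.9  61.8  86. ]
mug rim [ 683.1 -214.6  101. ]
trivet top [343.71088054 202.00252384] [ 310  169   68   67 3566] 516.9921875 -155.35154724121094 80.78023529052734 [ 516.57886069 -155.10815017] [ 516.08227466 -155.48334338   12.        ]
trivet scene [307.84619625 201.30099228] [ 280  181   56   42 1814] 514.9451904296875 -151.8384246826172 84.16233825683594 [ 514.68801268 -150.62355715] [ 513.07626011 -149.53700698   12.        ]
arrow tri (array([489.05567379, 150.45412801,   6.3893356 ]), [np.float64(0.15057916386245385), np.float64(0.15057916386243275)])
```

```bash
cat >> h.py <<'E'
def down(adeg):
    a=np.radians(adeg);return Rot.from_matrix(np.array([[np.cos(a),np.sin(a),0],[np.sin(a),-np.cos(a),0],[0,0,-1]]))
def lidframe(bdeg,tilt=38):
    # b: world azimuth of outward direction (axis -> canister, = -x of carousel)
    b=np.radians(bdeg);t=np.radians(tilt);r=np.array([np.cos(b),np.sin(b),0])
    z=np.sin(t)*r+np.cos(t)*np.array([0,0,1]); y=np.cross([0,0,1],-r); x=np.cross(y,z)
    return np.c_[x,y,z]
def toolfor(L,s=1):
    # s=+1: tool y=lid y ; -1: tool y=-lid y
    return Rot.from_matrix(np.c_[-s*L[:,0],s*L[:,1],-L[:,2]])
E
python3 - <<'E'
from cell import manip
from h import *
for a in(-85.6,94.4):
    for z in(340,176):
        q=manip.inverse_kinematics([603,144,z],down(a).as_quat());print("knob",a,z,None if q is None else np.round(q,2))
L=lidframe(177.2)
m=np.array([604,144,0])+100*np.array([np.cos(np.radians(177.2)),np.sin(np.radians(177.2)),0])+[0,0,120.5]
for s in(1,-1):
    # also fold signs
    for d in(9,60,100):
        q=manip.inverse_kinematics(m+L[:,2]*d,toolfor(L,s).as_quat());print("lid",s,d,(m+L[:,2]*d).round(),None if q is None else np.round(q,2))
for a in(0,180,30,150,90):
    q=manip.inverse_kinematics([516,-154,37],down(a).as_quat());print("trivet",a,None if q is None else np.round(q,2))
E
```

```text
knob -85.6 340 None
knob -85.6 176 None
knob 94.4 340 [ 0.09  0.24  1.27 -0.    1.62  0.02]
knob 94.4 176 [ 0.09  0.35  1.48 -0.    1.31  0.02]
lid 1 9 [499. 149. 128.] [ 0.23 -0.06  2.23 -0.49  0.36 -0.89]
lid 1 60 [467. 151. 168.] [ 0.25 -0.22  2.26 -0.4   0.49 -0.97]
lid 1 100 [443. 152. 199.] [ 0.28 -0.34  2.27 -0.36  0.61 -1.01]
lid -1 9 [499. 149. 128.] [ 0.23 -0.06  2.23 -0.49  0.36  2.25]
lid -1 60 [467. 151. 168.] [ 0.25 -0.22  2.26 -0.4   0.49  2.17]
lid -1 100 [443. 152. 199.] [ 0.28 -0.34  2.27 -0.36  0.61  2.13]
trivet 0 [-0.45  0.37  1.78 -0.    0.99  1.12]
trivet 180 [-0.45  0.37  1.78 -0.    0.99 -2.02]
trivet 30 [-0.45  0.37  1.78 -0.    0.99  0.6 ]
trivet 150 [-0.45  0.37  1.78 -0.    0.99 -1.5 ]
trivet 90 [-0.45  0.37  1.78 -0.    0.99 -0.45]
```

Run:
```python
from cell import manip
from h import *
manip.move_pose([603,144,330],down(94.4).as_quat())
print(manip.get_t(),manip.get_ee_pos(),manip.get_contact_force())
c=wristcam(manip); pickle=__import__("pickle"); pickle.dump(c,open("w1.pkl","wb"))
cv2.imwrite("pics/c_wrist.png",cv2.resize(c["color"][:,:,::-1],None,fx=1.5,fy=1.5))
t=manip.camera("top");pickle.dump(t,open("t1.pkl","wb"))
```

```text
2.9083 [603.15377573 142.96072668 329.78606542] [-0.0267364  -0.92356073 -0.18531185]
```

View pics/c_wrist.png

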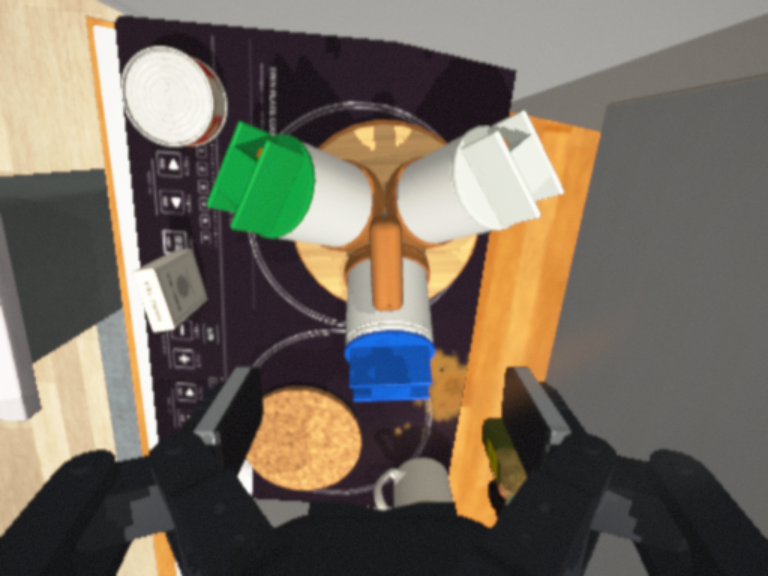

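Run:
```python
import pickle
from h import *
c=pickle.load(open("w1.pkl","rb"))
im=c["color"];cv2.imwrite("pics/c_bar.png",cv2.resize(im[135:275,190:345,::-1],None,fx=4,fy=4,interpolation=cv2.INTER_CUBIC))
for p in[(372,250),(402,250),(373,309),(402,309)]:
    print(plane(c,(p[0]/1.5,p[1]/1.5),202).round(1))
```

```text
[595.7 157.3 202. ]
[615.4 158.8 202. ]
[599.2 115.7 202. ]
[619.2 117.2 202. ]
```

View pics/c_bar.png

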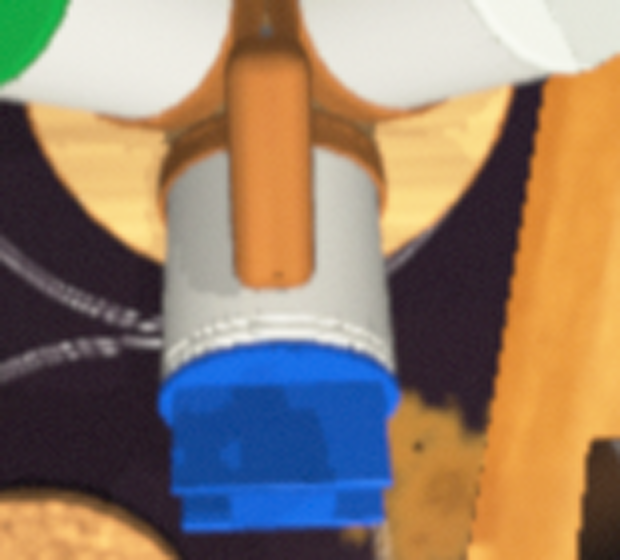

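Run:
```python
import pickle
from h import *
c=pickle.load(open("w1.pkl","rb"));T=pickle.load(open("cams.pkl","rb"))["top"]
g=lambda u,v:(190+u/4,135+v/4); f=lambda u,v:(145+u/3,90+v/3)
for p in[(229,60),(311,60),(234,283),(315,283),(270,55),(275,288)]:
    print(p,plane(c,g(*p),202).round(1))
print("end-",tri([ray(c,g(270,55)),ray(T,f(141,187))]))
print("end+",tri([ray(c,g(275,286)),ray(T,f(233,178))]))
```

```text
(229, 60) [593.8 173.8 202. ]
(311, 60) [613.7 175.3 202. ]
(234, 283) [599.  115.9 202. ]
(315, 283) [619.9 117.5 202. ]
(270, 55) [603.6 175.8 202. ]
(275, 288) [609.7 115.3 202. ]
end- (array([603.881664  , 174.8041903 , 196.79015959]), [np.float64(0.1332365429644993), np.float64(0.13323654296450801)])
end+ (array([609.72221553, 112.39346894, 192.69288616]), [np.float64(0.40672778332999415), np.float64(0.40672778332981996)])
```

Run:
```python
from cell import manip
from h import *
o=down(95.3).as_quat()
manip.move_pose([606,144.8,235],o)
manip.line_to([606,144.8,172],o,feed=100)
print(manip.get_t(),manip.get_contact_force())
manip.command_gripper(15)
print(manip.get_t(),manip.get_gripper_width(),manip.get_contact_force())
q=np.array(manip.get_q()); print(q.round(3), manip.get_ee_pos())
q[5]+=np.radians(97.9)/2; manip.set_joints(q); print(manip.get_t(),manip.get_contact_force(),manip.get_moment())
q[5]+=np.radians(97.9)/2; manip.set_joints(q); print(manip.get_t(),manip.get_contact_force(),manip.get_moment(),manip.get_ee_pos())
t=manip.camera("top");cv2.imwrite("pics/d_top.png",cv2.resize(t["color"][90:285,145:400,::-1],None,fx=3,fy=3,interpolation=cv2.INTER_CUBIC))
```

```text
4.2583 [-0.73515602 -0.48691341  0.0984981 ]
4.8667 21.00605151036595 [-1.96194111 -0.70435286  3.04273954]
[ 0.096  0.357  1.476 -0.     1.308  0.003] [605.85981919 144.80066266 172.4513376 ]
5.7 [-4.71534073  0.82396393  4.51523375] [ 0.0272223   0.71355116 -0.13161494]
6.5333 [-6.22882002  2.02462173  4.1809838 ] [ 0.37062165  0.74710987 -0.16580282] [604.44599848 146.07746383 172.43240138]
```

View pics/d_top.png

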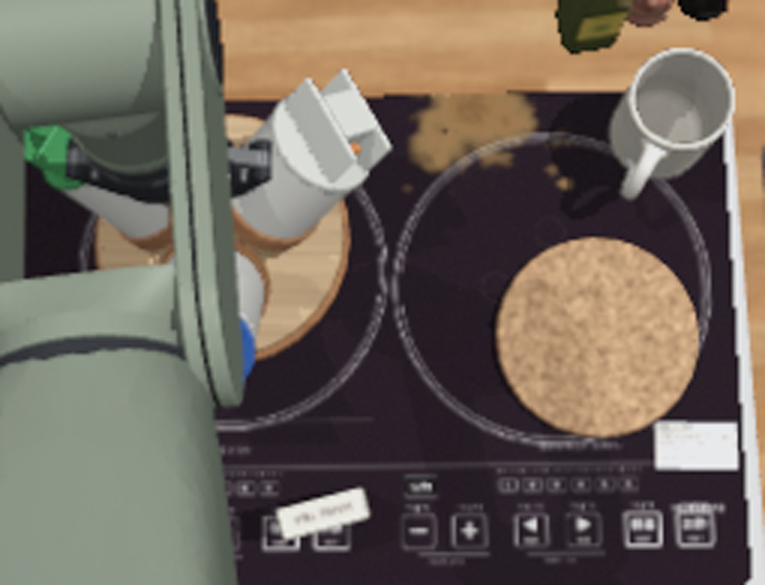

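Run:
```python
from cell import manip
from h import *
import pickle
manip.command_gripper(85)
p=manip.get_ee_pos();print(p,manip.get_contact_force())
manip.line_to([p[0],p[1],300],feed=200)
L=lidframe(177.5);r=np.array([np.cos(np.radians(177.5)),np.sin(np.radians(177.5)),0])
m=np.array([605.3,145.2,120.5])+100*r
manip.move_pose(m+130*L[:,2],toolfor(L,1).as_quat())
print(manip.get_t(),manip.get_ee_pos(),m,manip.get_q())
manip.sleep(0.2)
c=wristcam(manip);pickle.dump(c,open("w2.pkl","wb"))
cv2.imwrite("pics/e_wrist.png",cv2.resize(c["color"][:,:,::-1],None,fx=1.5,fy=1.5))
t=manip.camera("top");pickle.dump(t,open("t2.pkl","wb"));cv2.imwrite("pics/e_top.png",cv2.resize(t["color"][90:285,145:400,::-1],None,fx=3,fy=3,interpolation=cv2.INTER_CUBIC))
s=manip.camera("scene");pickle.dump(s,open("s2.pkl","wb"));cv2.imwrite("pics/e_scene.png",cv2.resize(s["color"][110:330,185:350,::-1],None,fx=2.7,fy=2.7,interpolation=cv2.INTER_CUBIC))
```

```text
[605.95376156 144.69420587 172.43536226] [ 0.65193988 -0.06058415 -0.35376826]
10.3583 [425.74775725 153.08436415 223.20078708] [505.39517784 149.56193874 120.5       ] [ 0.29924594 -0.42369858  2.26747639 -0.33112528  0.69044443 -1.03713079]
```

View pics/e_wrist.png

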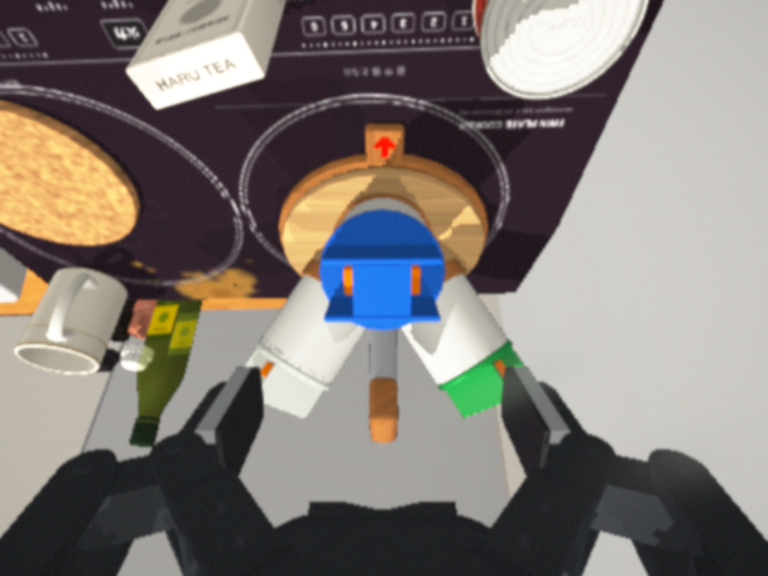

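View pics/e_top.png

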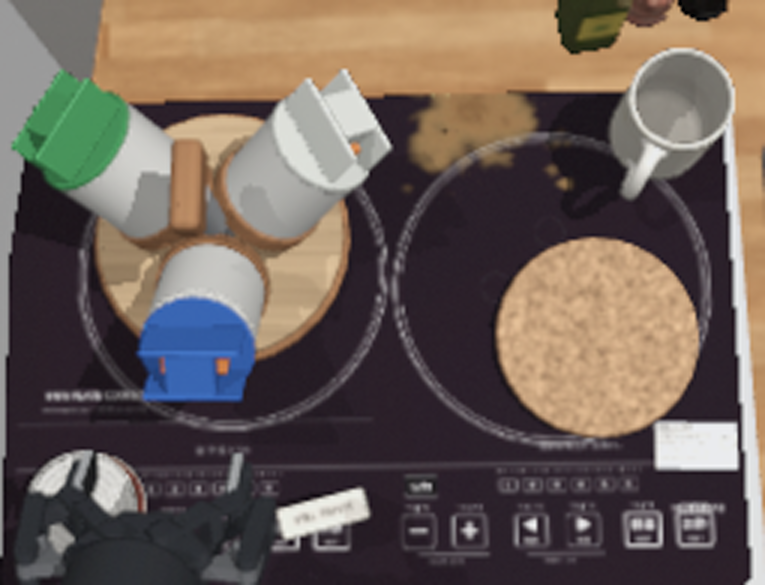

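View pics/e_scene.png

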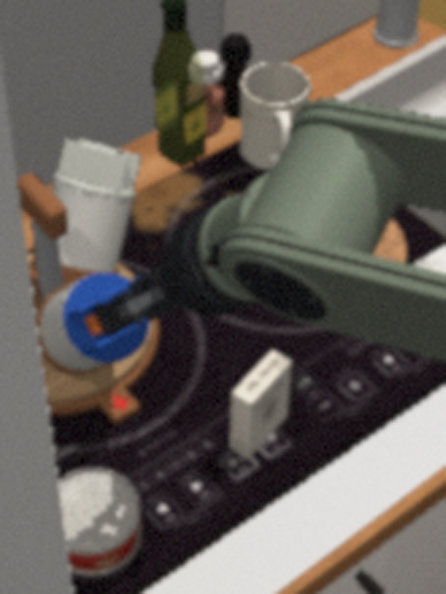

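Run:
```python
import pickle
from h import *
c=pickle.load(open("w2.pkl","rb"));t=pickle.load(open("t2.pkl","rb"))
def orange(c,box,lo=(3,150,150),hi=(18,255,255)):
    x0,y0,x1,y1=box
    hsv=cv2.cvtColor(c["color"],cv2.COLOR_RGB2HSV);m=cv2.inRange(hsv,lo,hi)
    mm=np.zeros_like(m);mm[y0:y1,x0:x1]=m[y0:y1,x0:x1]
    n,l,s,cen=cv2.connectedComponentsWithStats(mm)
    return [(s[i].tolist(),cen[i].round(2).tolist()) for i in range(1,n) if s[i][4]>=4]
W=orange(c,(222,170,292,200));print(W)
print(orange(t,(190,205,225,218),(0,120,120)))
cv2.imwrite("pics/f_w.png",cv2.resize(c["color"][130:225,205:305,::-1],None,fx=6,fy=6,interpolation=cv2.INTER_CUBIC))
cv2.imwrite("pics/f_t.png",cv2.resize(t["color"][180:228,185:235,::-1],None,fx=12,fy=12,interpolation=cv2.INTER_CUBIC))
```

```text
[([229, 178, 5, 18, 58], [231.31, 186.74]), ([275, 178, 5, 18, 88], [276.95, 186.5])]
[([217, 210, 4, 5, 15], [218.8, 211.73])]
```

View pics/f_w.png

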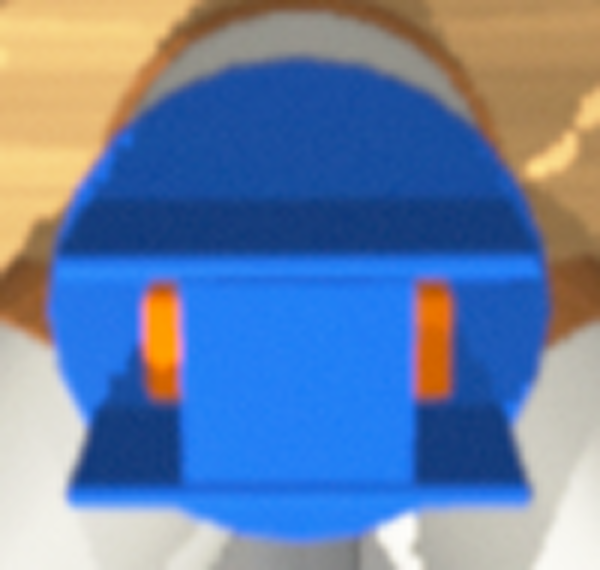

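View pics/f_t.png

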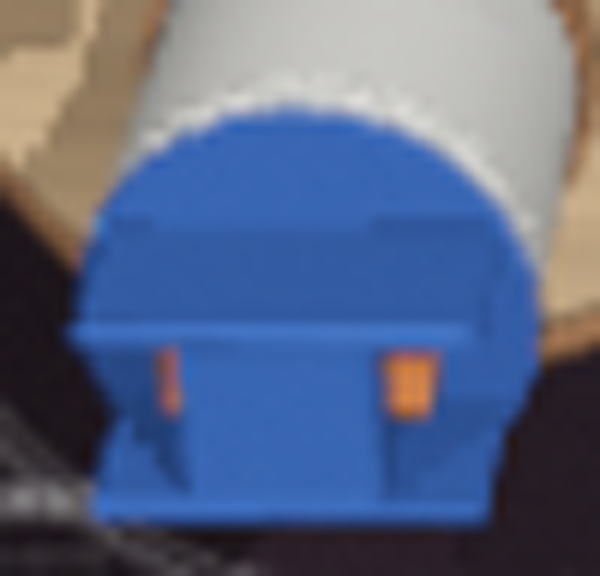

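Run:
```python
import pickle
from h import *
c=pickle.load(open("w2.pkl","rb"));t=pickle.load(open("t2.pkl","rb"))
w=lambda u,v:((u+.5)/6-.5+205,(v+.5)/6-.5+130); g=lambda u,v:((u+.5)/12-.5+185,(v+.5)/12-.5+180)
M={"+x-y":((68,494),(472,330)),"+x+y":((531,494),(70,332)),"-x-y":((55,266),(490,514)),"-x+y":((545,266),(95,514))}
P={}
for k,(a,b) in M.items():
    P[k],r=tri([ray(c,w(*a)),ray(t,g(*b))]);print(k,P[k].round(1),np.round(r,1))
ce=sum(P.values())/4;print("ridges",ce.round(1))
y=(P["+x+y"]+P["-x+y"]-P["+x-y"]-P["-x-y"])/2;x=(P["+x-y"]+P["+x+y"]-P["-x-y"]-P["-x+y"])/2
print("len y",np.linalg.norm(y),y/np.linalg.norm(y),"len x",np.linalg.norm(x),x/np.linalg.norm(x))
z=np.cross(x,y);z/=np.linalg.norm(z);print("z",z,"tilt",np.degrees(np.arccos(z[2])),"azim y-90", np.degrees(np.arctan2(y[1],y[0]))+90)
print("nominal L",lidframe(177.5).round(3))
# buttons in wrist (both) vs top
L=lidframe(177.5)
print("button", tri([ray(c,(276.95,186.5)),ray(t,g(170,380))]),tri([ray(c,(231.31,186.74)),ray(t,g(410,385))]))
m=np.array([505.4,149.6,120.5]);
print("pred ridges",m+42*L[:,2],"pinch",m+18*L[:,2])
for s in(1,-1): print("pred button wrist px",proj(c,m+18*L[:,2]+s*21*L[:,1]))
```

```text
+x-y [494.4 114.1 161. ] [0.6 0.6]
+x+y [495.9 183.8 161.8] [0.5 0.5]
-x-y [464.5 114.5 140.1] [0.3 0.3]
-x+y [466.  184.2 141.4] [0.5 0.5]
ridges [480.2 149.2 151.1]
len y 69.71335788009033 [0.02128635 0.99966549 0.01468981] len x 36.329901410024476 [ 0.82276564 -0.01134098  0.56826762]
z [-5.68304077e-01  1.00754222e-05  8.22818616e-01] tilt 34.63204838481049 azim y-90 178.7801583415984
nominal L [[ 0.787  0.044 -0.615]
 [-0.034  0.999  0.027]
 [ 0.616 -0.     0.788]]
button (array([489.53556312, 170.38347428, 138.04857559]), [np.float64(0.7201311197257905), np.float64(0.7201311197258929)]) (array([487.46371704, 127.84720947, 138.46833667]), [np.float64(0.5682717039477614), np.float64(0.568271703947727)])
pred ridges [479.56682892 150.72790061 153.59645165] pinch [494.32864096 150.08338597 134.68419356]
pred button wrist px [278.11657699 187.06865536]
pred button wrist px [234.08858325 187.08239899]
```

```bash
cat >> h.py <<'E'
LID=lidframe(178.5); RID=np.array([479.9,149.4,152.2]); ORG=RID-42*LID[:,2]
E
python3 - <<'E'
from cell import manip
from h import *
import pickle
print(ORG)
manip.command_gripper(62)
o=toolfor(LID,1).as_quat()
manip.line_to(ORG+60*LID[:,2],o,feed=120)
print(manip.get_t(),manip.get_ee_pos(),manip.get_contact_force(),manip.get_gripper_width())
c=wristcam(manip);pickle.dump(c,open("w3.pkl","wb"))
cv2.imwrite("pics/g_wrist.png",cv2.resize(c["color"][:,:,::-1],None,fx=1.5,fy=1.5,interpolation=cv2.INTER_CUBIC))
print("ridges px*1.5",proj(c,RID)*1.5)
E
```

```text
[505.74892115 148.72312218 119.10354835]
11.8083 [468.91997593 149.71925014 166.61787989] [-0.20695358  1.08587044  0.11028485] 61.98409941830703
ridges px*1.5 [385.23042674 348.46077771]
```

View pics/g_wrist.png

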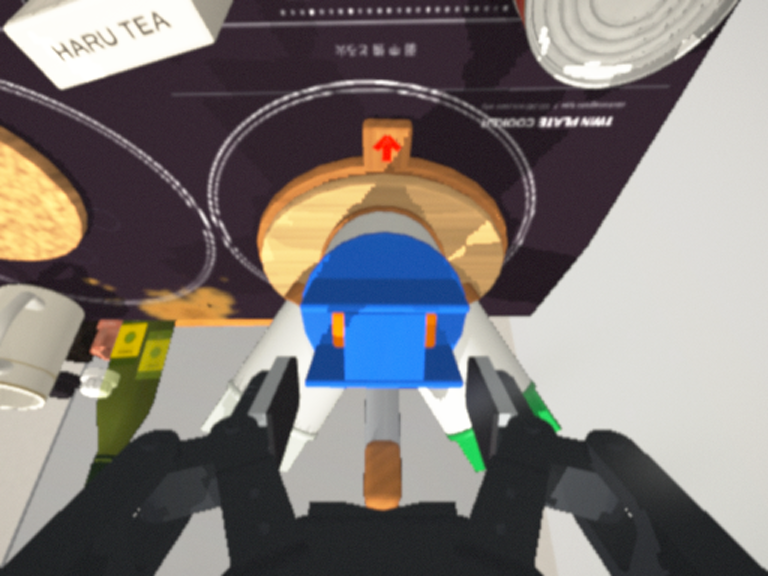

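Run:
```python
from cell import manip
from h import *
import pickle
o=toolfor(LID,1).as_quat()
for d in(35,20,13,9.5):
    manip.line_to(ORG+d*LID[:,2],o,feed=60)
    f=np.array(manip.get_contact_force());print(d,manip.get_t(),manip.get_ee_pos().round(1),(LID.T@f).round(2))
    if np.linalg.norm(f)>12: break
c=wristcam(manip);pickle.dump(c,open("w4.pkl","wb"))
cv2.imwrite("pics/h_wrist.png",cv2.resize(c["color"][150:384,100:412,::-1],None,fx=2.4,fy=2.4,interpolation=cv2.INTER_CUBIC))
```

```text
35 12.425 [484.1 149.3 146.6] [ 0.09 -0.56  0.21]
20 12.825 [493.3 149.  134.6] [0.28 0.92 0.24]
13 13.0917 [497.6 148.9 129.2] [ 0.32  0.41 -0.22]
9.5 13.3417 [499.9 148.9 126.5] [ 0.32 -0.25  0.21]
```

View pics/h_wrist.png

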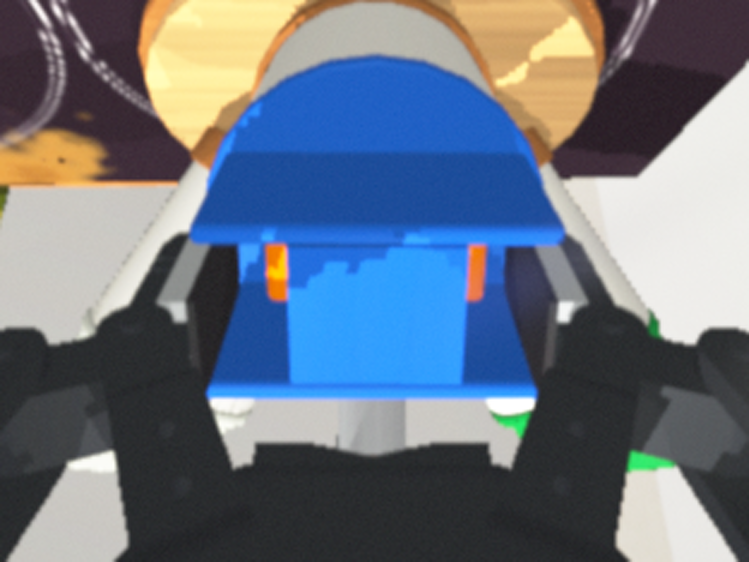

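Run:
```python
from cell import manip
from h import *
import pickle
manip.command_gripper(34)
f=np.array(manip.get_contact_force());print(manip.get_t(),manip.get_gripper_width(),(LID.T@f).round(2),manip.get_ee_pos())
c=wristcam(manip)
cv2.imwrite("pics/i_wrist.png",cv2.resize(c["color"][150:384,100:412,::-1],None,fx=2.4,fy=2.4,interpolation=cv2.INTER_CUBIC))
```

```text
13.7667 34.255364311264 [-0.42 -0.93 10.24] [499.76901791 149.01058264 127.1947201 ]
```

View pics/i_wrist.png

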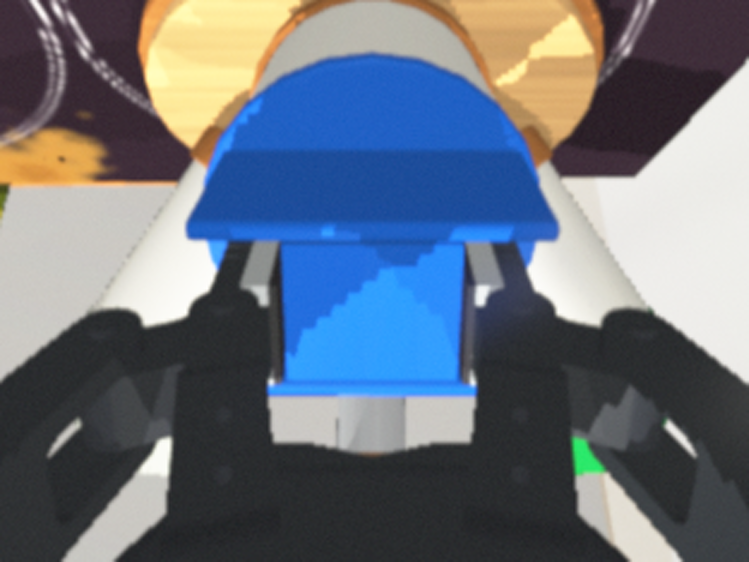

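Run:
```python
from cell import manip
from h import *
manip.command_gripper(20)
f=np.array(manip.get_contact_force());print(manip.get_t(),manip.get_gripper_width(),(LID.T@f).round(2),manip.get_ee_pos())
o=toolfor(LID,1).as_quat()
for d in(16,30):
    manip.line_to(ORG+d*LID[:,2],o,feed=40)
    f=np.array(manip.get_contact_force());print(d,manip.get_t(),(LID.T@f).round(2),manip.get_gripper_width(),manip.get_ee_pos())
c=wristcam(manip);t=manip.camera("top")
cv2.imwrite("pics/j_wrist.png",cv2.resize(c["color"][150:384,100:412,::-1],None,fx=2.4,fy=2.4,interpolation=cv2.INTER_CUBIC))
cv2.imwrite("pics/j_top.png",cv2.resize(t["color"][90:285,145:400,::-1],None,fx=3,fy=3,interpolation=cv2.INTER_CUBIC))
```

```text
14.0333 33.176548731804516 [-1.06 -0.35 14.41] [499.65011987 149.03579992 127.3608513 ]
16 14.3417 [-0.98 -0.35  1.76] 33.062141350339935 [495.61136137 148.94406481 131.69966499]
30 14.8417 [ 0.08 -0.4  -1.9 ] 33.26111643472206 [487.27746013 149.26737521 143.03006015]
```

View pics/j_wrist.png

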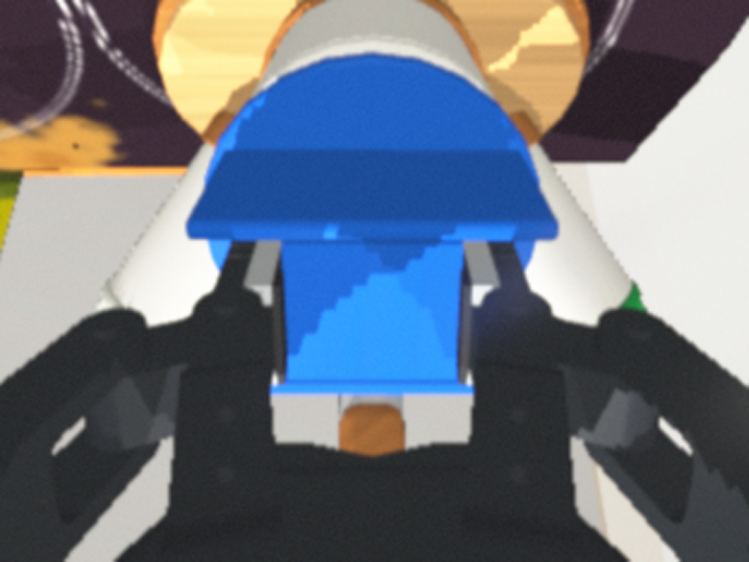

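View pics/j_top.png

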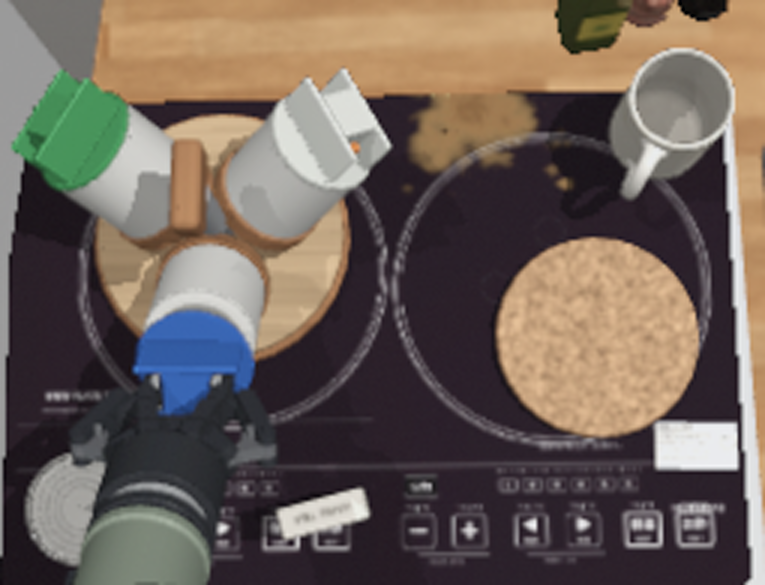

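Run:
```python
from cell import manip
from h import *
o=toolfor(LID,1).as_quat()
manip.line_to(ORG+100*LID[:,2],o,feed=100)
f=np.array(manip.get_contact_force());print(manip.get_t(),f.round(2),manip.get_gripper_width(),manip.get_ee_pos(),manip.get_q().round(2))
c=wristcam(manip)
manip.move_pose([516,-154,180],down(150).as_quat())
manip.sleep(0.3)
f=np.array(manip.get_contact_force());print(manip.get_t(),f.round(2),manip.get_gripper_width(),manip.get_ee_pos(),manip.get_q().round(2))
t=manip.camera("top");s=manip.camera("scene");w=wristcam(manip)
cv2.imwrite("pics/k_wrist.png",w["color"][:,:,::-1])
cv2.imwrite("pics/k_top.png",cv2.resize(t["color"][90:285,145:400,::-1],None,fx=3,fy=3,interpolation=cv2.INTER_CUBIC))
cv2.imwrite("pics/k_scene.png",cv2.resize(s["color"][110:330,185:420,::-1],None,fx=2.7,fy=2.7,interpolation=cv2.INTER_CUBIC))
```

```text
15.7917 [ 0.38 -0.83 -2.67] 33.32872578668294 [444.04663993 150.24256677 197.45228444] [ 0.26 -0.34  2.27 -0.32  0.59 -1.08]
17.3417 [ 0.04 -0.17 -1.73] 33.324915856435936 [ 515.9858213  -152.78251796  180.29329655] [-0.45  0.18  1.69  0.    1.28 -1.5 ]
```

View pics/k_wrist.png

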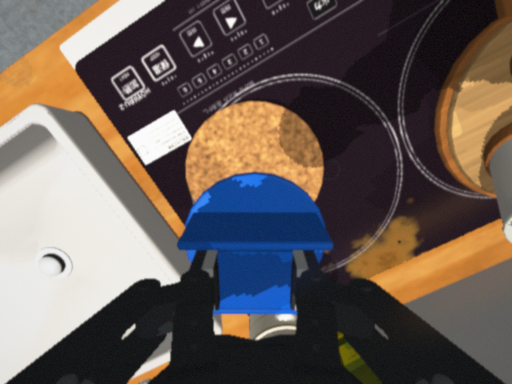

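View pics/k_top.png

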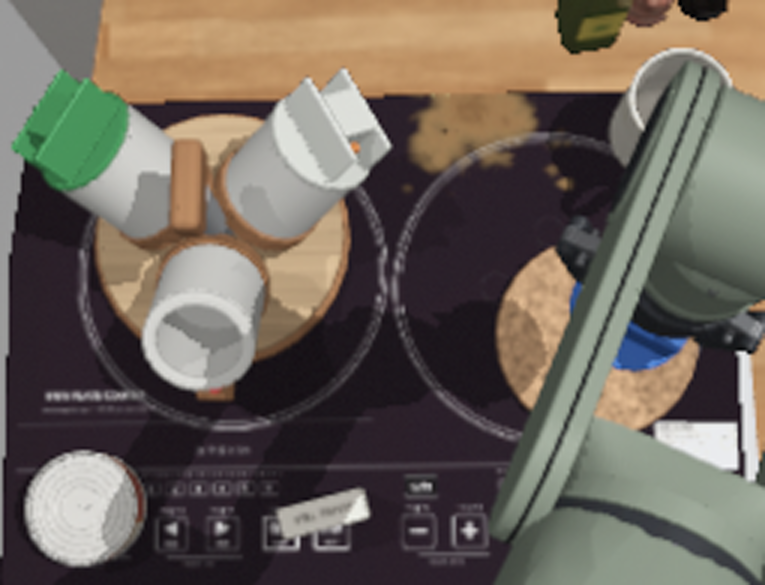

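View pics/k_scene.png

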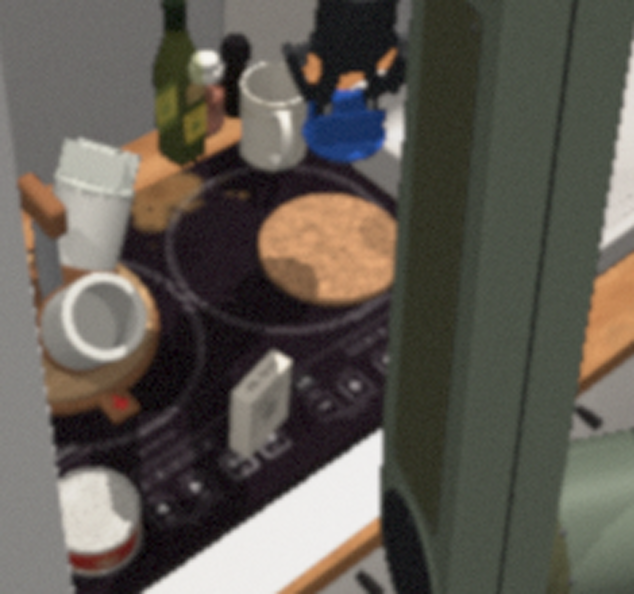

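Run:
```python
from cell import manip
from h import *
o=down(150).as_quat()
manip.line_to([516,-154,60],o,feed=120)
manip.line_to([516,-154,44],o,feed=40)
f0=np.array(manip.get_contact_force());print(manip.get_t(),f0.round(2))
z=44
while z>34:
    z-=1; manip.line_to([516,-154,z],o,feed=25)
    f=np.array(manip.get_contact_force());print(z,round(manip.get_t(),2),manip.get_ee_pos().round(1),f.round(2))
    if f[2]-f0[2]>3: break
t=manip.camera("top");s=manip.camera("scene");w=wristcam(manip)
cv2.imwrite("pics/l_wrist.png",w["color"][:,:,::-1])
cv2.imwrite("pics/l_scene.png",cv2.resize(s["color"][110:330,185:420,::-1],None,fx=2.7,fy=2.7,interpolation=cv2.INTER_CUBIC))
```

```text
19.1917 [-0.01  0.2  -1.4 ]
43 19.44 [ 516.1 -154.1   43.1] [ 0.41 -0.12 -1.45]
42 19.69 [ 516. -154.   42.] [ 0.12 -0.41 -1.4 ]
41 19.94 [ 515.9 -154.    40.9] [-0.31  0.46 -0.82]
40 20.19 [ 515.9 -154.    39.9] [ 0.37  0.19 -1.92]
39 20.44 [ 515.9 -153.9   38.9] [ 0.5  -0.6  -2.11]
38 20.69 [ 515.9 -154.    37.9] [ 0.11  1.15 -1.41]
37 20.94 [ 516.3 -154.2   37.4] [-1.18  0.69  1.54]
36 21.19 [ 516.3 -154.2   37.3] [-3.53  0.96  9.03]
```

View pics/l_wrist.png

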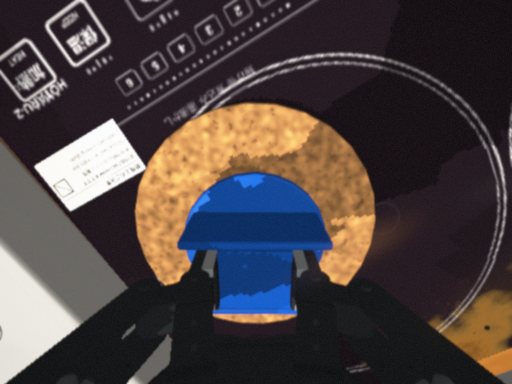

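View pics/l_scene.png

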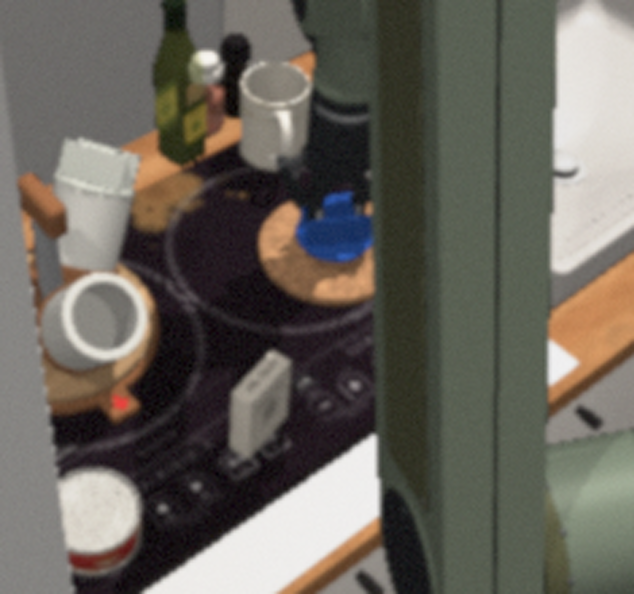

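Run:
```python
from cell import manip
from h import *
import pickle
o=down(150).as_quat()
manip.line_to([516,-154,37.2],o,feed=25)
print(manip.get_contact_force())
manip.command_gripper(64)
print(manip.get_t(),manip.get_contact_force(),manip.get_gripper_width())
manip.line_to([516,-154,150],o,feed=80)
w=wristcam(manip);pickle.dump(w,open("w5.pkl","wb"))
manip.line_to([516,-154,260],o,feed=200)
q=np.array(manip.get_q());q[0]-=0.7;manip.set_joints(q);manip.sleep(0.3)
t=manip.camera("top");s=manip.camera("scene");pickle.dump((t,s),open("fin.pkl","wb"))
print(manip.get_t(),manip.get_ee_pos())
cv2.imwrite("pics/m_wrist.png",w["color"][:,:,::-1])
cv2.imwrite("pics/m_top.png",cv2.resize(t["color"][90:285,145:400,::-1],None,fx=3,fy=3,interpolation=cv2.INTER_CUBIC))
cv2.imwrite("pics/m_scene.png",cv2.resize(s["color"][110:330,185:420,::-1],None,fx=2.7,fy=2.7,interpolation=cv2.INTER_CUBIC))
```

```text
[-1.23806806  0.51192229  3.13549942]
21.9917 [-1.14895935  0.77682298 -0.8994538 ] 64.15125022263946
26.0833 [ 295.56284191 -449.22585315  258.85481694]
```

View pics/m_top.png

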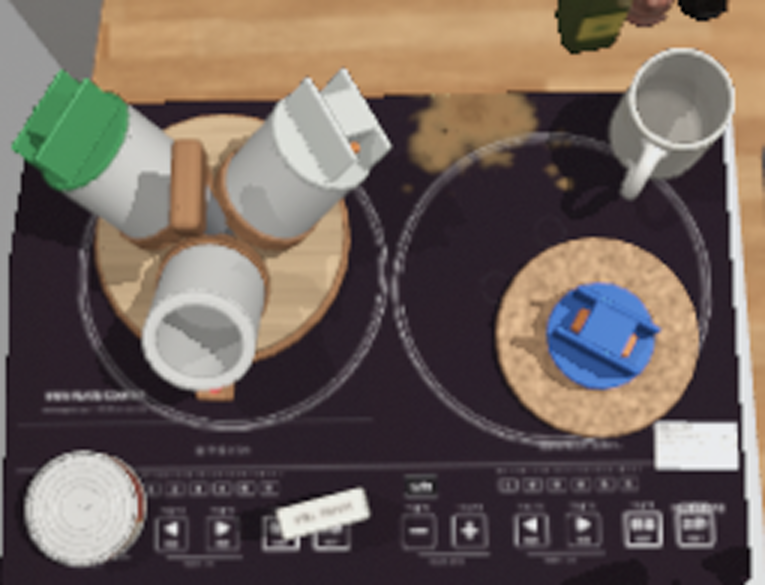

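View pics/m_scene.png

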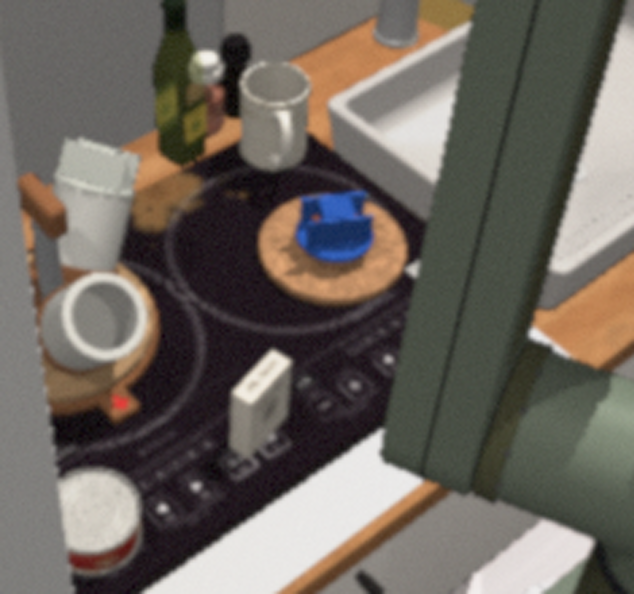

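View pics/m_wrist.png

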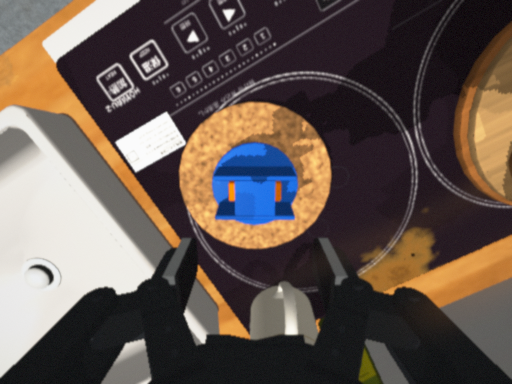

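Run:
```python
from cell import manip
from h import *
import pickle
t,s=pickle.load(open("fin.pkl","rb"))
def blue(c):
    h=cv2.cvtColor(c["color"],cv2.COLOR_RGB2HSV);m=cv2.inRange(h,(105,120,60),(125,255,255))
    n,l,st,cen=cv2.connectedComponentsWithStats(m);i=1+np.argmax(st[1:,4]);return cen[i],st[i]
b,st=blue(t);b2,_=blue(s);print(b,b2)
print("lid tri",tri([ray(t,b),ray(s,b2)]),"disc plane",plane(t,(145+600/3,90+338/3),34))
f=lambda u,v:(145+u/3,90+v/3);g=lambda u,v:(185+u/2.7,110+v/2.7)
m,r=tri([ray(t,f(199,340)),ray(s,g(104,317))]);print("mouth",m,r,plane(t,f(199,340),120.5))
ax=np.array([605.5,145]);ar=np.array([488.7,149.9]);u=(ar-ax)/np.linalg.norm(ar-ax);d=m[:2]-ax
print("along",d@u,"side",d@np.array([-u[1],u[0]]))
print(manip.get_contact_force(),manip.get_t()); manip.job_done()
```

```text
[344.67078652 201.68539326] [308.86486486 193.54954955]
lid tri (array([ 513.90112173, -152.46239914,   41.44232537]), [np.float64(0.8148791419724405), np.float64(0.8148791419725915)]) disc plane [ 511.87617291 -154.88466642   34.        ]
mouth [509.17541727 148.14945855 112.58236996] [np.float64(0.4895063104828387), np.float64(0.4895063104829168)] [507.86415905 146.64619214 120.5       ]
along 96.3719401713561 side 0.8907720946351458
[-0.03641363  0.57888123 -0.75258281] 26.0833
the job is handed in; nothing more can be done
```

I turned the carousel about 98° by its knob bar, so the blue-lidded canister stands over the red arrow. I then pinched both buttons, drew the lid off along the leaning axis, and set it down on the trivet at low speed under force watch. I released it, moved the arm clear and handed the job in at 26 s of the 61 s allowed. The hand-in gave no verdict.

**Last checks**
- **Lid:** it stands upright by eye, buttons on top and sprung out. Its measured centre is about 2 to 5 mm from the trivet's centre, against a limit of 40 mm.
- **Mouth:** it is about 1 mm to the side of the arrow line, against a limit of 25 mm.
- **Bystanders:** the mug, tin and carton look unmoved in the pictures from before and after.
- **Contact:** the arm and gripper are clear of everything, with the remaining force reading under 1 N.

**Disagreements**
- **Lean:** the lid's lean first measured 34.6° rather than 38°. I used 38°, and the fingers went in without contact.
- **Mouth position:** the mouth's centre, taken by eye from the last pictures, came out about 113 mm high instead of 120.5 mm. Its distance from the axis came out at 96 mm instead of 100 mm, which still clears the 90 mm limit. I put both down to picking the rim centre by eye.

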